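# Park the remote control on its charging dock

### The arm

A 6-joint arm with a two-finger parallel gripper is mounted at the origin on the work surface. World frame = base frame: x ahead of the robot, y to its left, z up, the work surface at z = 0. Lengths are in m, angles in degrees, forces in N, time in s.
With the tool pointing down it reaches from about 0.275 to 1 m from the base axis. Payload 8.4 kg.
Tool frame: the origin (TCP) lies at the very end of the fingers, on their centre line; the grasp point (between the pads) lies 19 mm behind it; z points along the fingers, y is the line along which they close (so a half turn about z gives the same grasp; the last joint's range is limited). The gripper opens to 85 mm and grips with 20 to 120 N. Pads are 22 mm wide; open, the fingers measure 114 mm over their backs; the gripper's body (76 mm by 85 mm) begins 54 mm behind the grasp point. The pads swing forward as they close: fully open they stand 13 mm farther back than shut.
Start: joints at [64.378, 20.225, 93.587, -0, 66.188, -0.138], TCP at [0.269, 0.564, 0.231] pointing down, gripper open.
Joint ranges: [-150.9, 150.9], [-52.94, 120.26], [3.33, 152.33], [-74.26, 254.26], [0, 154.13], [-172.89, 172.89]. Speed limits (degrees/s): [127.2, 127.2, 159.86, 180, 180, 180].

### API

Orientations are given as [roll, pitch, yaw] about the fixed x, y, z axes, in that order (R = Rz(yaw) Ry(pitch) Rx(roll)).
In Python, from plant import bot gives the robot as it stands. The module is installed in compiled form; this text tells all that it offers.
- The arm moves only by the tool arm_command, never from a script. Its argument "commands" is a list of rows, each a list of 5 numbers: the gripper command: -1 is shut, 1 is fully open, values between are in proportion, then the shift along the world's x, y, z in m, then the turn about the world's z in rad. In form: [[grip, tx, ty, tz, twist], ...]. A call has 1 to 5 rows; each row shifts and turns the commanded pose from where the row before left it; what a row does not reach is not made up. A row lasts 1/10 s, in which the tool goes at most 50 mm and 8.59 degrees, less where a joint would pass 70% of its speed; a pose out of reach is approached as far as the arm can. A call with a gripper value outside its range is refused whole. The fingers move at their own pace and stop on an object; "squeeze" is the grip in N (left out, the last holds). Time passes only in rows, so rows that do not move let the fingers close. It gives the time, the measured TCP pose, the force, the opening and the grip force at its end, in the units of the state.
- bot.read_state(): the state, without advancing time (a new reading comes with each control period).
- bot.read_camera(name): name is "scene" or "top" or "wrist"; returns the picture (384x512x3 uint8, red, green, blue); there is no depth.
- bot.calibration(name): a dict with "intrinsics" (3x3 intrinsics, pixels), "R" (3x3) and "t" (3): a world point X has camera coordinates R X + t. Camera axes: x right, y down, z forward; pixel columns grow to the right and rows downward; lengths in m; the calibration is good to about 2 mm. A picture is of the moment at which its call begins: read the wrist's pose just before it. calibration takes no time and is no camera call; for the wrist camera it gives the pose at the moment of the call.
- bot.finish_job(): hands the job in; it is judged then, once.
The state is a dict: "time": time; "joint_pos": joint angles; "qd": joint speeds; "joint_efforts": joint torques, N m; "tool_pos": TCP position; "orientation": TCP orientation; "force": force on the tool from outside, world axes, zero at the start; "torque": the same for the moment, N m; "grip_width": opening from 0.0 (shut) to 1.0 (fully open); "grasp_force": force on a finger pad.
Only numpy, scipy, OpenCV 4.12 (cv2) and the standard library are available. Lean on these libraries where they do the work, as an engineer would, in place of code of your own. Each camera call takes 0.05 s, during which the arm holds its last target. There are 200 camera calls.

### The job

Push the white remote control across the desk with your fingertips until it is parked on the charging dock: one long side flush along the blue rail and its brass-contact end right up against the end stop. Only slide it, without picking it up, tipping it or flicking it away, leave the candle, tablet bottle, earbud case and mug where they stand, and finish with the hand clear.

Things in the scene. Friction and masses are not known exactly. Their poses are not given: they have to be found in the camera images.
- remote: White remote, loose, flat on the desk between robot and rail: a box 46 mm wide (its x), 150 long (y), 22 high, edges rounded 4 mm; 0.10 to 0.19 kg, slides at about 1 N. Origin: centre of its underside, z up. Two brass contacts on its +y end, near the black disc. At first its y is within 0.5 rad of the dock's y. Parked, its centre is at x -23, y -75 mm in the dock's frame, its y along the dock's.
- dock: Blue L-shaped charging dock, fixed, 18 mm high. Origin on the desk at the inner corner of rail and end stop. x points away from the robot through the rail, y along the rail to the robot's left, z up. Rail: x 0 to 16 mm, y -240 to 16; end stop: x -50 to 0, y 0 to 16. A flat grey mark on the desk in the corner, 46 by 150 mm, shows where the parked remote lies.
- remote_contact (a point): Centre of the remote's contact end: 75 mm along +y from its origin, 10 mm above the desk.
- dock_contact (a point): Point on the face of the end stop, between its two brass contacts, that the remote's contact end meets: x = -23 mm, y = 0, z = 10 mm in the dock's frame.
- candle: Orange candle jar with dark lid, 76 mm across, 85 mm high, loose; origin at the centre of its underside. Leave alone.
- tablets: Blue tablet bottle with yellow cap and paper label, 54 mm across, 100 mm high, loose; origin at the centre of its underside. Leave alone.
- earbuds: Black earbud case, 46 by 60 mm, 24 mm high, loose; origin at the centre of its underside. Leave alone.
- mug: Blue mug, 80 mm across without its handle (handle on its +y side), 92 mm high, loose; origin at the centre of its underside. Leave alone.
Things that resemble listed ones, but are neither listed nor needed, are in the scene too. Several things have the shape of the remote; the one meant has the colours described above.

How it is judged (in metres and radians):
At the end, for the whole second after the job is handed in: The remote lies flat and still, its contact end within 6 mm of the stop's contact point, its centre within 5 mm of flush with the rail, parallel to it within 0.05 rad; the candle, tablet bottle, earbud case and mug within 20 mm of where they stood (horizontal distance between remote_contact and dock_contact below 0.006 m and x of remote in the frame of dock above -0.028 m and angle between the y axis of remote and the y axis of dock, either way round below 0.05 rad and angle between remote's own z axis and vertical below 0.05 rad and height (world z) of remote below 0.004 m and linear speed of remote below 0.01 m/s and distance of each of candle, tablets, earbuds, mug from where it was at the start of the episode below 0.02 m); the robot touches nothing.
It fails at once if the remote is lifted off the desk by more than 8 mm (height (world z) of remote above 0.008 m).
It fails at once if the remote is tipped by more than 0.2 rad (angle between remote's own z axis and vertical above 0.2 rad).
It fails at once if the remote is flicked (faster than 0.6 m/s) (linear speed of remote above 0.6 m/s).
It fails at once if the candle, tablet bottle, earbud case or mug is moved by more than 20 mm or tipped (distance of any of candle, tablets, earbuds, mug from where it was at the start of the episode above 0.02 m or angle between any of candle, tablets, earbuds, mug's own z axis and vertical above 0.3 rad).
It also fails if it takes over 35 s, if anything falls off the work surface, if the arm or the gripper's body presses on something with over 40 N, if the wrist force passes 120 N, or if a joint passes its speed limit or range.

## Working session

There is one attempt and no reset: what is moved stays moved. The work goes in short steps, Python scripts to look and compute and a tool call to move; the robot and the scene stay as the last step left them, time stands still between calls to the robot, and variables do not carry over. Pictures are saved under pics/ and viewed, at most 10 in all, crops included, and the job is handed in when it is done.

Besides the shell and the picture viewer there is one more tool, called after "Call:" as name(argument=value, ...), one argument or row to a line, values as JSON. arm_command: Moves the arm, as the interface text tells. Its arguments: {"type":"object","properties":{"commands":{"type":"array"},"squeeze":{"type":"number"}},"required":["commands"]}

```bash
mkdir -p pics; cat > h.py <<'E'
import numpy as np, cv2
from plant import bot
def grab(n,fn=None):
    c=bot.calibration(n); im=np.array(bot.read_camera(n))
    if fn: cv2.imwrite('pics/'+fn,im[:,:,::-1])
    return im,c
def ray(c,uv,z):
    K,R,t=[np.array(c[k]) for k in('intrinsics','R','t')]
    uv=np.atleast_2d(uv).astype(float)
    d=np.c_[uv,np.ones(len(uv))]@np.linalg.inv(K).T@R; o=-R.T@t
    return o+d*((z-o[2])/d[:,2])[:,None]
def proj(c,X):
    K,R,t=[np.array(c[k]) for k in('intrinsics','R','t')]
    p=(np.atleast_2d(X)@R.T+t)@K.T; return p[:,:2]/p[:,2:]
E
python3 - <<'E'
from h import *
for n in('top','scene'):
    im,c=grab(n,n+'0.png'); print(n,-np.array(c['R']).T@np.array(c['t']))
s=bot.read_state(); print(s['time'],s['tool_pos'],s['orientation'])
E
```

```text
top [0.30502966 0.01850621 1.45018574]
scene [1.29259582 0.10180934 1.11536215]
0.1 [0.26873941 0.56381599 0.23063096] [-1.79929160e+02 -1.03480460e-03  1.54514284e+02]
```

View pics/top0.png

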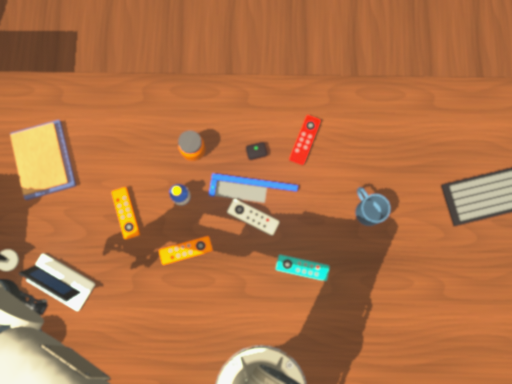

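View pics/scene0.png

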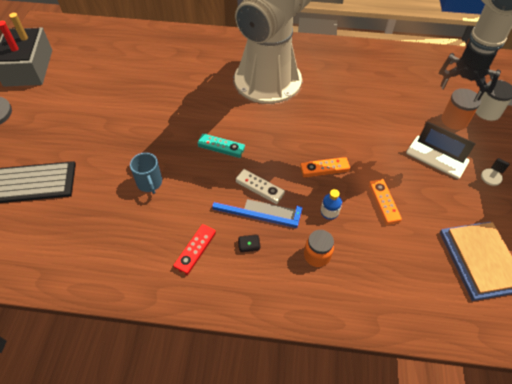

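The top view shows the white remote at about (253,216), with its disc end at (236,207). The rail runs from (212,178) to (298,187) and the stop is at (213,186). The tablet bottle stands at (179,194), and the scene view agrees. Next I measure these from both views.

```bash
cat > m.py <<'E'
from h import *
def big(m):
    cs,_=cv2.findContours(m.astype(np.uint8),0,cv2.CHAIN_APPROX_NONE); return max(cs,key=cv2.contourArea)[:,0,:]
def masks(im,roi):
    x0,y0,x1,y1=roi; h=cv2.cvtColor(im,cv2.COLOR_RGB2HSV).astype(int); k=np.zeros(im.shape[:2],bool); k[y0:y1,x0:x1]=1
    blue=k&(h[...,0]>100)&(h[...,0]<128)&(h[...,1]>140)&(h[...,2]>60)
    pale=k&(h[...,1]<75)&(h[...,2]>110)
    return blue,pale
E
python3 - <<'E'
from m import *
for n,roi in(('top',(200,165,305,245)),('scene',(205,160,306,232))):
    im,c=grab(n); b,p=masks(im,roi)
    out=cv2.resize(np.hstack([im[roi[1]:roi[3],roi[0]:roi[2]],(np.dstack([p,p,b])*255).astype(np.uint8)[roi[1]:roi[3],roi[0]:roi[2]]]),None,fx=3.6,fy=3.6,interpolation=0)
    cv2.imwrite(f'pics/{n}m.png',out[:,:,::-1])
    k=big(b); q=ray(c,k,.018)[:,:2].astype(np.float32); r=cv2.minAreaRect(q); print(n,'blue',r)
    nl,l=cv2.connectedComponents(p.astype(np.uint8))
    for i in range(1,nl):
        if (l==i).sum()>100:
            for z in(0.,.018,.022):
                q=ray(c,big(l==i),z)[:,:2].astype(np.float32); print(n,'pale',z,cv2.minAreaRect(q))
E
cd pics; python3 -c "
import cv2,numpy as np
a,b=cv2.imread('topm.png'),cv2.imread('scenem.png');w=max(a.shape[1],b.shape[1])
cv2.imwrite('mm.png',np.vstack([np.pad(i,((0,0),(0,w-i.shape[1]),(0,0))) for i in(a,b)]))"
```

```text
top blue ((0.5949942469596863, 0.032475344836711884), (0.0599205307662487, 0.25480741262435913), 4.900741100311279)
top pale 0.0 ((0.5428343415260315, 0.043476514518260956), (0.2198641151189804, 0.12296705693006516), 63.35315704345703)
top pale 0.018 ((0.5398826003074646, 0.043166592717170715), (0.21713511645793915, 0.12144074589014053), 63.35315704345703)
top pale 0.022 ((0.5392267107963562, 0.04309771955013275), (0.21652871370315552, 0.12110154330730438), 63.3531379699707)
scene blue ((0.6014167666435242, 0.03211960196495056), (0.06872406601905823, 0.2577432096004486), 4.914484977722168)
scene pale 0.0 ((0.48524948954582214, 0.02692846953868866), (0.1538417786359787, 0.053182221949100494), 63.562095642089844)
scene pale 0.018 ((0.4982786178588867, 0.028136923909187317), (0.15135902166366577, 0.05232395976781845), 63.562103271484375)
scene pale 0.022 ((0.5011739730834961, 0.02840545028448105), (0.15080730617046356, 0.05213324725627899), 63.562103271484375)
scene pale 0.0 ((0.5665322542190552, 0.06393007934093475), (0.15488827228546143, 0.036477893590927124), 83.81472778320312)
scene pale 0.018 ((0.5782495737075806, 0.06454138457775116), (0.15238861739635468, 0.03588918223977089), 83.814697265625)
scene pale 0.022 ((0.5808534622192383, 0.06467722356319427), (0.1518331617116928, 0.035758424550294876), 83.8147201538086)
```

View pics/mm.png

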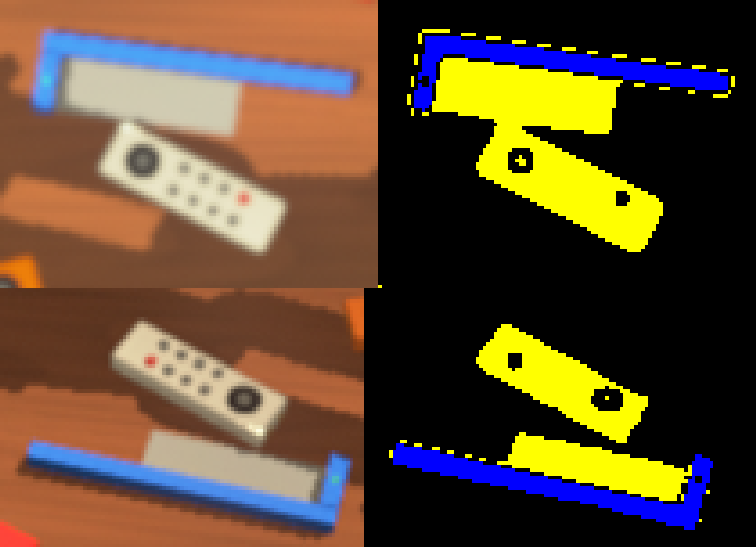

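The crop shows clean masks. In the top view the remote touches the grey mark, so I need to split them. Next I fit the dock's clean outer edges and triangulate the disc and button for height.

```bash
cat > d.py <<'E'
from m import *
im,c=grab('top'); im2,c2=grab('scene')
b,p=masks(im,(200,165,305,245))
cols=np.arange(224,292); e=np.array([(u,np.where(b[:,u])[0].min()-.5) for u in cols])
q=ray(c,e,.018)[:,:2]; vx,vy,x0,y0=cv2.fitLine(q.astype(np.float32),cv2.DIST_HUBER,0,.01,.01).ravel()
d=np.array([vx,vy])*np.sign(vy); yaw=np.degrees(np.arctan2(-d[0],d[1])); n=np.array([d[1],-d[0]])
print('dock yaw',yaw)
k=ray(c,big(b),.018)[:,:2]
al=k@d; print('rail length',al.max()-al.min(), 'x extent',(k@n).max()-(k@n).min())
off=np.array([x0,y0])@n-.016
print('origin top', n*off+d*(np.sort(al)[-4]-.016))
# scene check: inner rail edge (top of blue in image) 
b2,p2=masks(im2,(205,160,306,232))
k2=ray(c2,big(b2),.018)[:,:2]; a2=k2@d; print('scene al ext',a2.min(),a2.max(),'top al ext',al.min(),al.max())
e2=np.array([(u,np.where(b2[:,u])[0].min()-.5) for u in range(222,285)]); q2=ray(c2,e2,.018)[:,:2]
print('rail inner x scene',np.median(q2@n),'top',off, 'yaw scene',-np.degrees(np.polyfit(q2[:,1],q2[:,0],1)[0]))
# mark (z=0)
def tri(u1,u2):
    A=[];B=[]
    for cc,u in((c,u1),(c2,u2)):
        P=np.array(cc['intrinsics'])@np.c_[cc['R'],cc['t']]
        A+= [P[0]-u[0]*P[2],P[1]-u[1]*P[2]]
    A=np.array(A); X=np.linalg.lstsq(A[:,:3],-A[:,3],rcond=None)[0]
    return X
def blob(im,roi,f):
    x0,y0,x1,y1=roi; h=cv2.cvtColor(im,cv2.COLOR_RGB2HSV).astype(int)[y0:y1,x0:x1]; m=f(h).astype(np.uint8)
    n_,l,s,ce=cv2.connectedComponentsWithStats(m); i=1+np.argmax(s[1:,4]); return ce[i]+[x0,y0],s[i,4]
dark=lambda h:h[...,2]<110
red=lambda h:(h[...,1]>90)&((h[...,0]<12)|(h[...,0]>168))
D1=blob(im,(232,203,248,217),dark);D2=blob(im2,(264,183,282,199),dark)
R1=blob(im,(265,216,272,223),red);R2=blob(im2,(242,180,252,190),red)
print(D1,D2,R1,R2); D=tri(D1[0],D2[0]);R=tri(R1[0],R2[0]); print('disc',D,'red',R)
for cc,u in((c,D1[0]),(c2,D2[0]),(c,R1[0]),(c2,R2[0])): print(ray(cc,u,.022))
E
python3 d.py
```

```text
dock yaw -7.3169193
rail length 0.2508685876271017 x extent 0.06424479361737201
origin top [0.6012216  0.13636355]
scene al ext -0.023229019902835824 0.22918898360474066 top al ext -0.022108758000032144 0.22875982962706953
rail inner x scene 0.5850551248149065 top 0.57895887 yaw scene -7.737667359122803
(array([238.97297297, 208.97297297]), np.int32(37)) (array([272.23404255, 190.38297872]), np.int32(47)) (array([267. , 219.5]), np.int32(8)) (array([243.83333333, 188.33333333]), np.int32(12))
disc [0.51366308 0.06978044 0.02227279] red [ 0.48903223 -0.01614352 -0.01698882]
[[0.51362769 0.07081614 0.022     ]]
[[0.5135872  0.06853252 0.022     ]]
[[ 0.48372014 -0.01137615  0.022     ]]
[[ 0.51707443 -0.01671661  0.022     ]]
```

Call:
arm_command(
  commands=[
    [0,0.012,-0.048,0.01,0.03],
    [0,0.012,-0.048,0.01,0.03],
    [0,0.012,-0.048,0.01,0.03],
    [0,0.012,-0.048,0.01,0.03],
    [0,0.012,-0.048,0.01,0.03],
  ],
)

```text
time: 0.8
tool_pos: [0.3284, 0.3246, 0.2812]
orientation: [180.0, 0.0, 163.2]
force: [1.0, 0.1, 0.9]
grip_width: 0.5
grasp_force: 0.0
```

Call:
arm_command(
  commands=[
    [0,0.012,-0.048,0.01,0.03],
    [0,0.012,-0.048,0.01,0.03],
    [0,0.012,-0.048,0,0.03],
    [0,0.012,-0.048,0,0.03],
    [0,0.012,-0.048,0,0.03],
  ],
)

```text
time: 1.3
tool_pos: [0.3882, 0.0855, 0.3011]
orientation: [180.0, 0.1, 171.8]
force: [0.8, 0.4, -0.1]
grip_width: 0.505
grasp_force: 0.0
```

```bash
python3 - <<'E'
from h import *
s=bot.read_state(); print(s['time'],s['tool_pos'],s['orientation'],s['grip_width'],s['force'])
im,c=grab('wrist','w0.png'); print(c, -np.array(c['R']).T@np.array(c['t']))
print(proj(c,[[.501,.028,.022],[.603,.137,.018]]))
E
```

```text
1.3 [0.38819181 0.08549106 0.30106586] [1.79976217e+02 7.25660836e-02 1.71801347e+02] 0.5045011505791097 [ 0.77174734  0.43434772 -0.10885214]
{'intrinsics': array([[274.53548221,   0.        , 259.32988412],
       [  0.        , 274.53548221, 192.94710872],
       [  0.        ,   0.        ,   1.        ]]), 'R': array([[ 0.14180826,  0.98989357,  0.00106632],
       [ 0.95307641, -0.13682488,  0.27004502],
       [ 0.26746173, -0.03727833, -0.96284711]]), 't': array([-0.13990221, -0.41269831,  0.34531401])} [0.32081403 0.09489363 0.4440809 ]
[[234.63486676 233.13038472]
 [305.39782476 276.93858799]]
```

View pics/w0.png

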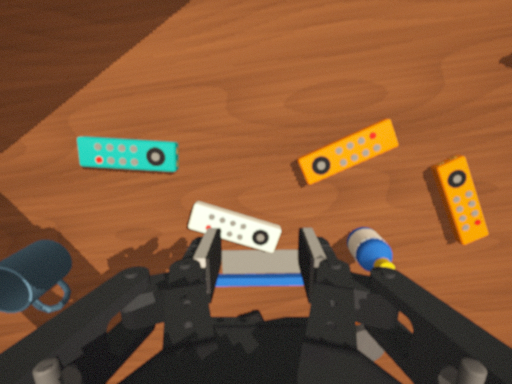

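The wrist view has the white remote at (235,227) and the rail at (260,281), partly hidden by the fingers. I move forward so that both clear the fingers.

Call:
arm_command(
  commands=[
    [0,0.04,-0.01,0,0.0],
    [0,0.045,-0.01,0,0],
    [0,0.045,-0.01,0,0],
    [0,0,0,0,0],
  ],
)

```text
time: 1.75
tool_pos: [0.5226, 0.0562, 0.3]
orientation: [-180.0, 0.1, 171.6]
force: [-0.6, 0.7, -0.2]
grip_width: 0.5
grasp_force: 0.0
```

```bash
cat > w.py <<'E'
from m import *
import sys
im,c=grab('wrist',sys.argv[1])
s=bot.read_state(); print(s['time'],s['tool_pos'],s['orientation'],s['force'])
roi=tuple(map(int,sys.argv[2].split(','))) if len(sys.argv)>2 else (100,90,420,270)
h=cv2.cvtColor(im,cv2.COLOR_RGB2HSV).astype(int); k=np.zeros(im.shape[:2],bool); x0,y0,x1,y1=roi;k[y0:y1,x0:x1]=1
white=k&(h[...,1]<50)&(h[...,2]>185)
r=cv2.minAreaRect(big(white).astype(np.float32)); print('white px',r)
q=ray(c,big(white),.022)[:,:2].astype(np.float32); print('white m',cv2.minAreaRect(q))
b,_=masks(im,roi); print('blue px',cv2.boundingRect(big(b)),cv2.minAreaRect(ray(c,big(b),.018)[:,:2].astype(np.float32)))
E
python3 w.py w1.png
```

```text
1.8 [0.51991554 0.05667923 0.29982535] [-1.79982596e+02 -4.71689024e-02  1.71608413e+02] [-0.48273914  0.01971014 -0.67968287]
white px ((237.81918334960938, 144.6416778564453), (99.30413055419922, 30.753814697265625), 18.225074768066406)
white m ((0.4929507076740265, 0.028697870671749115), (0.1491106152534485, 0.046247076243162155), 63.74327850341797)
blue px (171, 173, 156, 42) ((0.5740208625793457, 0.028808698058128357), (0.25302648544311523, 0.06354185193777084), 83.88741302490234)
```

View pics/w1.png

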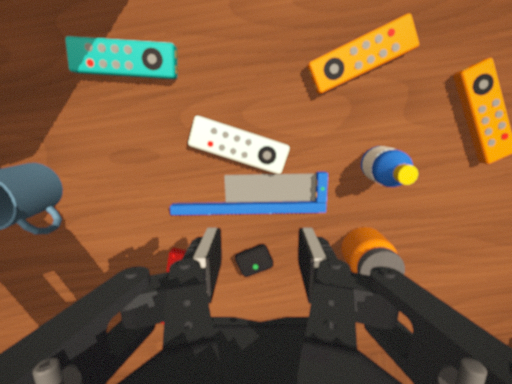

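The wrist view now shows the whole remote, (190–290, 117–175), and measures it at 149 x 46 mm. The grey mark is at (270,188), unoccluded, so I use it as the parked pose and check it against the rail edges.

```bash
python3 - <<'E'
from m import *
im,c=grab('wrist'); h=cv2.cvtColor(im,cv2.COLOR_RGB2HSV).astype(int)
g=np.zeros(im.shape[:2],bool); g[168:206,218:320]=1
print('hsv mark',h[188,270],'wood',h[150,330],'white',h[140,215])
g&=(h[...,1]<70)&(h[...,2]>90)
k=big(g); r=cv2.minAreaRect(ray(c,k,0)[:,:2].astype(np.float32)); print('mark',g.sum(),cv2.boundingRect(k),r)
b,_=masks(im,(150,165,335,222))
# outer (far) edge = bottom blue pixel ; inner top edge uncertain (inner face visible)
e=np.array([(u,np.where(b[:,u])[0].max()+.5) for u in range(180,318)])
for z,nm in((.018,'far edge'),):
    q=ray(c,e,z)[:,:2]; vx,vy,x0,y0=cv2.fitLine(q.astype(np.float32),cv2.DIST_HUBER,0,.01,.01).ravel()
d=np.array([vx,vy])*np.sign(vy); n=np.array([d[1],-d[0]]); print('yaw',np.degrees(np.arctan2(-d[0],d[1])))
o=np.array([x0,y0])@n-.016
kk=ray(c,big(b),.018)[:,:2]; al=np.sort(kk@d); O=n*o+d*(al[-4]-.016); print('len',al[-1]-al[0],'origin',O,'parked',O+n*-.023+d*-.075)
cr=np.array(r[0]); print('mark in dock: ',(cr-O)@n,(cr-O)@d)
E
```

```text
hsv mark [ 20  40 183] wood [ 12 171 180] white [ 30  10 255]
mark 2628 (225, 168, 93, 37) ((0.5662826895713806, 0.06874185055494308), (0.1536564975976944, 0.06173482909798622), 81.6563720703125)
yaw -7.312221
len 0.25223576560430144 origin [0.60188157 0.13617588] parked [0.56952291 0.06471318]
mark in dock:  -0.026726615916755243 -0.07141650230926583
```

Both views agree: dock origin at (0.602, 0.136) with yaw -7.3°, and remote at (0.493, 0.0287) with yaw -26.3°. I go behind the remote and lower with the fingers partly open and in line with the rail.

Call:
arm_command(
  commands=[
    [0.4,-0.048,-0.01,-0.03,0.02],
    [0.4,-0.048,-0.01,-0.045,0],
    [0.4,0,0,-0.048,0],
    [0.4,0,0,-0.048,0],
    [0.4,0,0,-0.045,0],
  ],
)

```text
time: 2.35
tool_pos: [0.439, 0.0415, 0.099]
orientation: [180.0, 0.1, 172.9]
force: [-0.3, 0.3, -0.1]
grip_width: 0.699
grasp_force: 0.0
```

Call:
arm_command(
  commands=[
    [0.4,0,0,-0.035,0],
    [0.4,0,0,-0.02,0],
    [0.4,0,0,-0.01,0],
    [0.4,0,0,0,0],
  ],
)

```text
time: 2.75
tool_pos: [0.4391, 0.0414, 0.0343]
orientation: [-180.0, -0.1, 172.9]
force: [-0.1, 0.9, 0.7]
grip_width: 0.698
grasp_force: 0.0
```

Call:
arm_command(
  commands=[
    [0.4,-0.015,-0.003,0,0],
    [0.4,0,0,-0.016,0],
    [0.4,0,0,-0.012,0],
    [0.4,0,0,-0.004,0],
    [0.4,0,0,0,0],
  ],
)

```text
time: 3.25
tool_pos: [0.4257, 0.0383, 0.0034]
orientation: [180.0, 0.0, 172.9]
force: [-0.6, -1.0, -0.5]
grip_width: 0.698
grasp_force: 0.0
```

```bash
python3 w.py w2.png 100,20,420,270
```

```text
3.3 [0.42584465 0.03828541 0.00356298] [1.79987427e+02 5.97100633e-02 1.72856853e+02] [ 0.60148854 -0.27626455  0.14123539]
white px ((177.0, 265.0), (8.0, 10.0), 90.0)
white m ((0.4253816604614258, -0.003813220886513591), (0.005062054377049208, 0.004555161576718092), 82.88103485107422)Traceback (most recent call last):
  File "w.py", line 10, in <module>
    b,_=masks(im,roi); print('blue px',cv2.boundingRect(big(b)),cv2.minAreaRect(ray(c,big(b),.018)[:,:2].astype(np.float32)))
                                                        ~~~^^^
  File "m.py", line 3, in big
    cs,_=cv2.findContours(m.astype(np.uint8),0,cv2.CHAIN_APPROX_NONE); return max(cs,key=cv2.contourArea)[:,0,:]
                                                                              ~~~^^^^^^^^^^^^^^^^^^^^^^^^
ValueError: max() iterable argument is empty
```

View pics/w2.png

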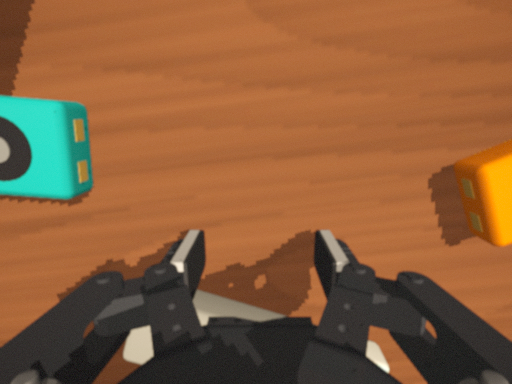

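The fingers are down behind the remote and clear of the teal (left) and orange (right) remotes. I push slowly along the dock's x.

Call:
arm_command(
  commands=[
    [0.4,0.008,-0.001,0,0],
    [0.4,0.008,-0.001,0,0],
    [0.4,0.008,-0.001,0,0],
    [0.4,0.008,-0.001,0,0],
    [0.4,0.008,-0.001,0,0],
  ],
)

```text
time: 3.8
tool_pos: [0.466, 0.033, 0.0027]
orientation: [-180.0, -0.0, 172.8]
force: [-1.1, 0.3, -0.3]
grip_width: 0.701
grasp_force: 0.5
```

Call:
arm_command(
  commands=[
    [0.4,0.008,-0.001,0,0],
    [0.4,0.008,-0.001,0,0],
    [0.4,0.008,-0.001,0,0],
    [0.4,0.006,-0.001,0,0],
    [0.4,0,0,0,0],
  ],
)

```text
time: 4.3
tool_pos: [0.4967, 0.0291, 0.0028]
orientation: [180.0, 0.1, 172.8]
force: [-0.2, 0.3, 0.7]
grip_width: 0.698
grasp_force: 0.0
```

```bash
cat > t.py <<'E'
from m import *
import sys
O=np.array([.6015,.1363]); a=np.radians(-7.3); n=np.array([np.cos(a),np.sin(a)]); d=np.array([-n[1],n[0]])
f=lambda p:(round(float((np.array(p)-O)@n),4),round(float((np.array(p)-O)@d),4))
s=bot.read_state(); print(s['time'],s['tool_pos'],f(s['tool_pos'][:2]),s['force'])
for nm,roi in(('top',(200,165,305,245)),('scene',(205,160,320,232))):
    im,c=grab(nm,sys.argv[1]+nm+'.png'); h=cv2.cvtColor(im,cv2.COLOR_RGB2HSV).astype(int); x0,y0,x1,y1=roi
    w=np.zeros(im.shape[:2],bool); w[y0:y1,x0:x1]=1; w&=(h[...,1]<75)&(h[...,2]>110)
    dk=np.zeros_like(w); dk[y0:y1,x0:x1]=1; dk&=(h[...,2]<75)
    nl,l,st,ce=cv2.connectedComponentsWithStats(w.astype(np.uint8))
    for i in range(1,nl):
        if st[i,4]>60:
            r=cv2.minAreaRect(ray(c,big(l==i),.022)[:,:2].astype(np.float32)); print(nm,st[i],r,f(r[0]))
i1=cv2.imread('pics/%stop.png'%sys.argv[1])[165:250,195:310]; i2=cv2.imread('pics/%sscene.png'%sys.argv[1])[150:235,200:315]
cv2.imwrite('pics/%s.png'%sys.argv[1],cv2.resize(np.hstack([i1,i2]),None,fx=3.4,fy=3.4,interpolation=2))
E
python3 t.py p1
```

```text
4.3 [0.49669096 0.02910811 0.00279294] (-0.0903, -0.1196) [-0.15663204  0.27102084  0.72305177]
top [ 217  176   68   62 2218] ((0.5270875096321106, 0.03809109330177307), (0.17905688285827637, 0.19097445905208588), 4.431660175323486) (-0.0613, -0.1069)
scene [ 234  185   62   34 1125] ((0.5541073083877563, 0.05029118433594704), (0.18709717690944672, 0.08455999195575714), 81.72265625) (-0.0361, -0.0913)
```

View pics/p1.png

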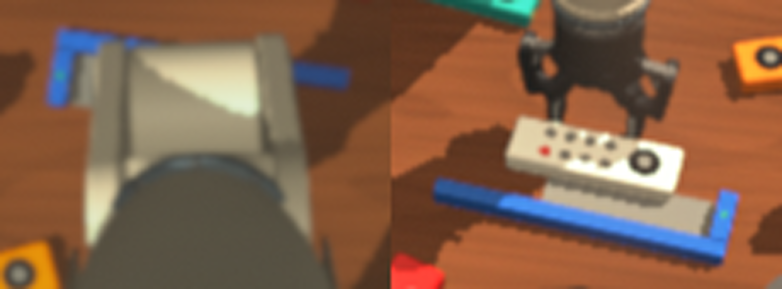

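The scene crop shows the remote already parallel to the rail, with both fingers on its side and a gap to the stop. I push on toward the rail.

Call:
arm_command(
  commands=[
    [0.4,0.008,-0.001,0,0],
    [0.4,0.008,-0.001,0,0],
    [0.4,0.007,-0.001,0,0],
    [0.4,0.005,-0.001,0,0],
    [0.4,0.002,0,0,0],
  ],
)

```text
time: 4.9
tool_pos: [0.5259, 0.025, 0.0027]
orientation: [180.0, 0.0, 172.8]
force: [-1.9, -0.1, 2.6]
grip_width: 0.697
grasp_force: 1.0
```

Call:
arm_command(
  commands=[
    [0.4,0.002,0,0,0],
    [0.4,0.002,0,0,0],
  ],
)

```text
time: 5.1
tool_pos: [0.529, 0.0251, 0.0026]
orientation: [-180.0, -0.0, 172.8]
force: [-1.5, -0.4, 0.2]
grip_width: 0.698
grasp_force: 0.4
```

Call:
arm_command(
  commands=[
    [0.4,0.002,0,0,0],
    [0.4,0.001,0,0,0],
  ],
)

```text
time: 5.3
tool_pos: [0.5317, 0.0253, 0.0026]
orientation: [-180.0, -0.1, 172.8]
force: [-5.8, 1.8, 3.9]
grip_width: 0.702
grasp_force: 2.8
```

Call:
arm_command(
  commands=[
    [0.4,0.001,0,0,0],
    [0.4,0.001,0,0,0],
  ],
)

```text
time: 5.5
tool_pos: [0.5318, 0.0253, 0.0025]
orientation: [-180.0, -0.3, 172.8]
force: [-10.5, 2.3, 11.1]
grip_width: 0.704
grasp_force: 5.9
```

The force rise shows the remote is flush against the rail. I retreat, lift, close the fingers and go to its tail end.

Call:
arm_command(
  commands=[
    [0.4,-0.01,0.001,0,0],
    [0.4,-0.025,0.003,0,0],
    [0,0,0,0.04,0],
    [-1,0,-0.03,0.02,0],
    [-1,0.0,-0.048,0,0],
  ],
)

```text
time: 6.0
tool_pos: [0.5019, -0.0483, 0.0656]
orientation: [180.0, 0.4, 173.1]
force: [1.4, 0.0, 0.6]
grip_width: 0.192
grasp_force: 0.0
```

Call:
arm_command(
  commands=[
    [-1,0.024,-0.048,0,0],
    [-1,0.024,-0.003,0,0],
    [-1,0,0,0,0],
    [-1,0,0,0,0],
  ],
)

```text
time: 6.4
tool_pos: [0.5455, -0.0966, 0.0625]
orientation: [-180.0, 0.0, 172.8]
force: [-0.4, -0.5, 1.2]
grip_width: 0.002
grasp_force: 0.0
```

```bash
python3 t.py p2
```

```text
6.4 [ 0.54550449 -0.09662263  0.0625329 ] (-0.0259, -0.2381) [-0.41230562 -0.48125378  1.17941024]
top [ 217  165   88   80 2723] ((0.5312063097953796, 0.008491575717926025), (0.2556113302707672, 0.23462750017642975), 89.78424072265625) (-0.0535, -0.1357)
scene [230 193  66  26 809] ((0.5712383389472961, 0.0469198115170002), (0.1890215277671814, 0.04910007864236832), 82.5789566040039) (-0.0187, -0.0925)
```

View pics/p2.png

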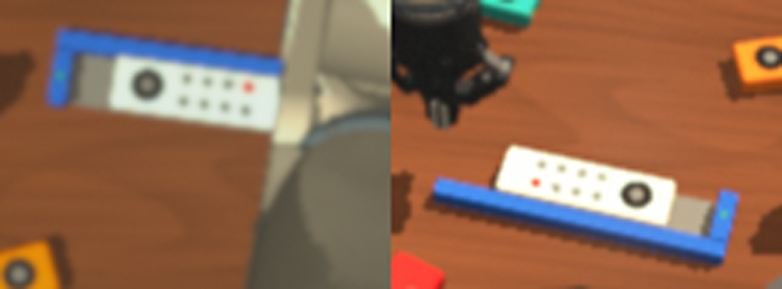

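The top crop shows the remote flush along the rail, with about 30 mm still to go to the stop and no side gap. I lower the closed fingers behind its tail and push along the rail.

Call:
arm_command(
  commands=[
    [-1,0,0,-0.03,0],
    [-1,0,0,-0.018,0],
    [-1,0,0,-0.007,0],
    [-1,0,0,0,0],
  ],
)

```text
time: 6.9
tool_pos: [0.5445, -0.0958, 0.007]
orientation: [180.0, -0.1, 172.9]
force: [-1.2, -0.8, -0.4]
grip_width: -0.001
grasp_force: 0.0
```

Call:
arm_command(
  commands=[
    [-1,0.001,0.008,0,0],
    [-1,0.001,0.008,0,0],
    [-1,0.001,0.008,0,0],
    [-1,0.001,0.008,0,0],
    [-1,0.001,0.007,0,0],
  ],
)

```text
time: 7.4
tool_pos: [0.5509, -0.0567, 0.0081]
orientation: [-180.0, 0.0, 172.9]
force: [-0.6, -1.7, 1.8]
grip_width: 0.001
grasp_force: 1.1
```

Call:
arm_command(
  commands=[
    [-1,0.001,0.007,0,0],
    [-1,0.001,0.007,0,0],
    [-1,0.001,0.007,0,0],
    [-1,0,0.002,0,0],
  ],
)

```text
time: 7.8
tool_pos: [0.5539, -0.0338, 0.0077]
orientation: [180.0, 0.0, 172.9]
force: [0.3, -2.1, 1.7]
grip_width: 0.001
grasp_force: 1.2
```

Call:
arm_command(
  commands=[
    [-1,0.001,0.003,0,0],
    [-1,0,0.003,0,0],
    [-1,0,0.002,0,0],
  ],
)

```text
time: 8.1
tool_pos: [0.5548, -0.0263, 0.0076]
orientation: [180.0, 0.0, 172.8]
force: [-0.2, -1.1, 0.5]
grip_width: -0.003
grasp_force: 0.8
```

Call:
arm_command(
  commands=[
    [-1,0,0.001,0,0],
    [-1,0,0.001,0,0],
  ],
)

```text
time: 8.3
tool_pos: [0.5547, -0.0245, 0.0077]
orientation: [180.0, 0.0, 172.8]
force: [-0.3, -1.4, 0.4]
grip_width: -0.0
grasp_force: 0.7
```

```bash
python3 t.py p3
```

```text
8.3 [ 0.55470299 -0.02446305  0.00765203] (-0.026, -0.1654) [-0.32297041 -1.43328334  0.3651466 ]
top [ 214  165   91   50 2147] ((0.5729376673698425, 0.012215249240398407), (0.14670482277870178, 0.2658994793891907), 0.7560915946960449) (-0.0126, -0.1267)
top [200 240  17   5  69] ((0.41610974073410034, 0.15845060348510742), (0.011537634767591953, 0.04640002176165581), 0.7334448099136353) (-0.1867, -0.0016)
scene [243 196  53  24 699] ((0.5735687613487244, 0.06381016969680786), (0.15491725504398346, 0.0490802638232708), 82.27505493164062) (-0.0185, -0.0755)
```

Call:
arm_command(
  commands=[
    [-1,0,0.0015,0,0],
    [-1,0,0.0015,0,0],
  ],
)

```text
time: 8.6
tool_pos: [0.5546, -0.0215, 0.0077]
orientation: [-180.0, -0.0, 172.8]
force: [0.6, -0.8, 0.0]
grip_width: -0.003
grasp_force: 0.5
```

Call:
arm_command(
  commands=[
    [-1,0,0.001,0,0],
    [-1,0,0.001,0,0],
  ],
)

```text
time: 8.8
tool_pos: [0.5547, -0.0203, 0.0077]
orientation: [-179.9, 0.0, 172.9]
force: [-0.5, -13.3, 0.2]
grip_width: -0.001
grasp_force: 6.4
```

The force is 13 N, so the remote is seated on the stop. I back off, lift clear and check.

Call:
arm_command(
  commands=[
    [-1,-0.001,-0.01,0,0],
    [-1,-0.003,-0.025,0,0],
    [-1,-0.02,-0.02,0.03,0],
    [-1,-0.045,0,0.048,0],
    [-1,-0.045,0,0.048,0],
  ],
)

```text
time: 9.3
tool_pos: [0.4609, -0.0752, 0.1112]
orientation: [180.0, -0.1, 172.8]
force: [0.8, 0.2, 1.8]
grip_width: 0.006
grasp_force: 0.0
```

Call:
arm_command(
  commands=[
    [-1,-0.045,-0.04,0.048,0],
    [-1,-0.03,-0.045,0.048,0],
    [-1,0,-0.045,0,0],
    [-1,0,0,0,0],
  ],
)

```text
time: 9.7
tool_pos: [0.413, -0.181, 0.1769]
orientation: [-179.9, 0.3, 172.7]
force: [1.2, 0.7, -1.0]
grip_width: -0.002
grasp_force: 0.0
```

```bash
python3 t.py p4; python3 - <<'E'
import sys; sys.argv=['x','p4d']
from m import *
im=cv2.imread('pics/p4top.png')[:,:,::-1]; c=bot.calibration('top'); h=cv2.cvtColor(im,cv2.COLOR_RGB2HSV).astype(int)
O=np.array([.6015,.1363]); a=np.radians(-7.3); n=np.array([np.cos(a),np.sin(a)]); d=np.array([-n[1],n[0]])
w=np.zeros(im.shape[:2],bool); w[165:240,205:290]=1; w&=(h[...,1]<75)&(h[...,2]>150)
r=cv2.minAreaRect(ray(c,big(w),.022)[:,:2].astype(np.float32)); p=np.array(r[0])-O; print(r,p@n,p@d)
E
```

```text
9.7 [ 0.41295872 -0.18098546  0.17692932] (-0.1467, -0.3387) [ 1.22430241  0.71623224 -0.9916652 ]
top [208 179  67  24 893] ((0.5683903694152832, 0.06622244417667389), (0.19173668324947357, 0.053650520741939545), 83.94932556152344) (-0.0239, -0.0737)
scene [243 196  54  24 702] ((0.5737204551696777, 0.06688633561134338), (0.15158389508724213, 0.049322664737701416), 82.27265930175781) (-0.0187, -0.0724)
((0.5675145387649536, 0.06792903691530228), (0.15391510725021362, 0.052439410239458084), 82.53730010986328) -0.025022460463846936 -0.07213512764820729
```

View pics/p4.png

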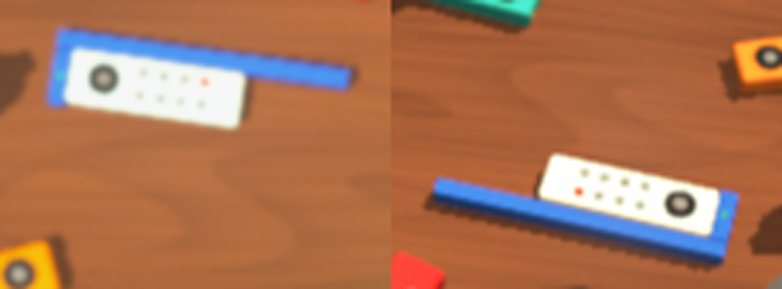

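Both crops show the remote flush on the rail and against the stop. Its angle is within 0.5° of the dock's, and its centre measures about (-23, -73) mm. The hand is clear.

```bash
python3 -c "
from plant import bot
print(bot.finish_job())"
```

```text
the job is handed in; nothing more can be done
None
```

The remote is parked on the dock, flush along the blue rail and up against the end stop by the camera images; the hand is clear and the job was handed in at about 9.8 s, but no verdict was returned.

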